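# Clear, shut and start the bench centrifuge

## Robot

A 6-joint arm with a two-finger parallel gripper is mounted at the origin on the work surface. World frame = base frame: x ahead of the robot, y to its left, z up, the work surface at z = 0. Lengths are in mm, angles in rad, forces in N, time in s.
With the tool pointing down it reaches from about 275 to 1000 mm from the base axis. Payload 8.4 kg.
Tool frame: the origin (TCP) lies on the mounting face of the last link; the fingertips stand 173 mm ahead of it and the grasp point (between the pads) lies 155 mm ahead of it; z points along the fingers, y is the line along which they close (so a half turn about z gives the same grasp; the last joint's range is limited). The gripper opens to 85 mm and grips with 20 to 120 N. Pads are 22 mm wide; open, the fingers measure 114 mm over their backs; the gripper's body (76 mm by 85 mm) begins 54 mm behind the grasp point. The pads swing forward as they close: fully open they stand 13 mm farther back than shut.
Start: joints at [1.299, 0.353, 1.633, -0, 1.155, -0.002], TCP at [166.585, 602.394, 404.681] pointing down, gripper open.
Joint ranges: [-2.63, 2.63], [-0.92, 2.1], [0.06, 2.66], [-1.3, 4.44], [0, 2.69], [-3.02, 3.02]. Speed limits (rad/s): [2.22, 2.22, 2.79, 3.14, 3.14, 3.14].

## Interface

Orientations are given as [roll, pitch, yaw] about the fixed x, y, z axes, in that order (R = Rz(yaw) Ry(pitch) Rx(roll)).
In Python, from rig import r gives the robot as it stands.
- The arm moves only by the tool apply_moves, never from a script. Its argument "deltas" is a list of rows, each an object with "claw": the gripper command: -1 is fully open, 1 is shut, values between are in proportion; "delta_pos": the shift along the tool's x, y, z in cm, a list of three; "yaw": the turn about the tool's z in rad. In form: [{"claw": claw, "delta_pos": [tx, ty, tz], "yaw": yaw}, ...]. A call has 1 to 8 rows; each row shifts and turns the commanded pose from where the row before left it, along the tool's axes as they then stand; what a row does not reach is not made up. A row lasts 1/8 s, in which the tool goes at most 62.5 mm and 10.7 degrees, less where a joint would pass 70% of its speed; a pose out of reach is approached as far as the arm can. A call with a gripper value outside its range is refused whole. The fingers move at their own pace and stop on an object; "grip_force" is the grip in N (left out, the last holds). Time passes only in rows, so rows that do not move let the fingers close. It gives the time, the measured TCP pose, the force, the opening and the grip force at its end, in the units of the state.
- r.sense(): the state, without advancing time (a new reading comes with each control period).
- r.grab_frame(name): name is "scene" or "top" or "wrist"; returns a dict with "img" (384x512x3 uint8, blue, green, red), "z_map" (384x512 float32, mm along the optical axis (not along the pixel's ray), 0 where there is no reading), "fx", "fy", "cx", "cy" (pixels), "dist" ([k1, k2, p1, p2, k3] as OpenCV has them; the pictures are not rectified), "eye" and "rotation" of the camera in the world; the wrist camera has in their place "T_tool_cam" (4x4, takes a point from camera to tool coordinates, whose origin is the TCP and whose axes are the flange's). Camera axes: x right, y up, looking along -z (the intrinsics and any distortion apply to the point x, -y, -z); pixel columns grow to the right and rows downward; lengths in mm; the calibration is good to about 2 mm. A picture is of the moment at which its call begins: read the wrist's pose just before it.
- r.sign_off(): hands the job in; it is judged then, once.
The state is a dict: "clock": time; "qpos": joint angles; "qvel": joint speeds; "joint_efforts": joint torques, N m; "eef_pos": TCP position; "tcp_rot": TCP orientation; "contact_force": force on the tool from outside, world axes, zero at the start; "wrist_torque": the same for the moment, N m; "opening": opening from 0.0 (shut) to 1.0 (fully open); "grasp_force": force on a finger pad.
Only numpy, scipy, OpenCV 4.12 (cv2) and the standard library are available. Lean on these libraries where they do the work, as an engineer would, in place of code of your own. Each camera call takes 0.05 s, during which the arm holds its last target. There are 200 camera calls.

## Task

Take the orange-handled rotor key that was left lying inside the open centrifuge and lay it flat in the blue tray, let go of it, then swing the centrifuge lid fully shut. With the lid shut, press the blue key, then the white key, then the green key, one at a time, each all the way in and released before the next. Do not press any key while the lid is open, never press the red key, and leave the bottle, beaker and storage box where they stand.

Things in the scene. Friction and masses are not known exactly. Their poses are not given: they have to be found in the camera images.
- centrifuge: Beige bench centrifuge, fixed. Base 240 (x) by 330 (y) mm, 120 mm high at the chamber rim. Origin: centre of its underside. Its front (key deck) faces its own -y, the lid hinge runs along its back (+y). Round chamber, 176 mm across, centred at y=+55 mm; flat dark rotor disc in it, top at z=95 mm, 25 mm below the rim. Flat blue key deck: y from -165 to -55 mm, top at z=116 mm.
- lid (a joint): Lid hinge angle in rad: 0 = shut, about 1.6 to 1.85 at the start (upright, leaning back a little), limit 1.9. Stiff hinge: it stays where it is left; about 3 N at the front edge moves it.
- lid_hinge (a point): On the lid hinge axis, mid-width: 155 mm behind the centrifuge's origin (its +y), 121 mm up. The axis is parallel to the centrifuge's x.
- lid_edge (a point): Middle of the lid's free front edge, on its outer (upper when shut) face. Lid: flat beige slab 232 mm wide, 205 mm from hinge to edge, 22 mm thick (its underside passes through the hinge axis), with a black grip lip 70 mm wide standing 14 mm out beyond the edge.
- rotor_key: Loose T-shaped rotor key, 0.17 kg, lying flat on the rotor disc. Origin on its underside at its balance point on the shaft; +x along the shaft away from the handle. Steel shaft 14 by 14 mm square in section, from x=-34 to +56 mm; orange handle bar 70 mm (y) by 22 (x) by 18 mm high centred at x=-45 mm.
- tray: Blue open tray, fixed, 200 (x) by 140 (y) by 30 mm high, walls and floor 4 mm. Origin: centre of its underside, on the bench.
- reagent_bottle: Amber bottle with blue cap, 64 mm across, 150 mm tall; bystander. Origin: centre of underside.
- beaker: Clear plastic cup, 72 mm across, 90 mm tall; bystander. Origin: centre of underside.
- freezer_box: Blue storage box with white lid, 132 by 132 by 53 mm; bystander. Origin: centre of underside.
- blue (a joint): Travel of the blue key in m: 0 = up, 0.006 = fully in (about 5 N).
- blue_top (a point): Centre of the top of the blue round key, 30 mm across, that presses straight down in a grey housing on the deck. The four keys stand in a row 50 mm apart along the centrifuge's x, at y=-112 mm; their order varies.
- white (a joint): Travel of the white key in m: 0 = up, 0.006 = fully in (about 5 N).
- white_top (a point): Centre of the top of the white round key, 30 mm across, that presses straight down in a grey housing on the deck. The four keys stand in a row 50 mm apart along the centrifuge's x, at y=-112 mm; their order varies.
- green (a joint): Travel of the green key in m: 0 = up, 0.006 = fully in (about 5 N).
- green_top (a point): Centre of the top of the green round key, 30 mm across, that presses straight down in a grey housing on the deck. The four keys stand in a row 50 mm apart along the centrifuge's x, at y=-112 mm; their order varies.
- red (a joint): Travel of the red key in m: 0 = up, 0.006 = fully in (about 5 N).
- red_top (a point): Centre of the top of the red round key, 30 mm across, that presses straight down in a grey housing on the deck. The four keys stand in a row 50 mm apart along the centrifuge's x, at y=-112 mm; their order varies.
Mind the look-alikes: they are no part of the job. Of the things that look like the rotor_key, the largest one is meant.

How it is judged:
By the outcome, as a careful person would: the job done as asked, in the order asked, and still so for the second after the job is handed in, with the robot touching nothing.
It also fails if it takes over 67 s, if anything falls off the work surface, if the arm or the gripper's body presses on something with over 40 N, if the wrist force passes 120 N, or if a joint passes its speed limit or range.

## Working session

There is one attempt and no reset: what is moved stays moved. The work goes in short steps, Python scripts to look and compute and a tool call to move; the robot and the scene stay as the last step left them, time stands still between calls to the robot, and variables do not carry over. Pictures are saved under pics/ and viewed, at most 10 in all, crops included, and the job is handed in when it is done.

Besides the shell and the picture viewer there is one more tool, called by a JSON object that holds its "op" and its "data". apply_moves: Moves the arm, as the interface text tells. Its arguments: {"type":"object","properties":{"deltas":{"type":"array"},"grip_force":{"type":"number"}},"required":["deltas"]}

```bash
mkdir -p pics; ls
cat > h.py <<'E'
import numpy as np, cv2, pickle
from scipy.spatial.transform import Rotation as Ro
def grab(r,name):
    s=r.sense(); f=r.grab_frame(name)
    if 'T_tool_cam' in f:
        T=np.eye(4); T[:3,:3]=Ro.from_euler('xyz',s['tcp_rot']).as_matrix(); T[:3,3]=s['eef_pos']
        M=T@np.array(f['T_tool_cam']); f['eye']=M[:3,3]; f['rotation']=M[:3,:3]
    pickle.dump(f,open(name+'.pkl','wb')); return f
def rays(f,uv):
    K=np.array([[f['fx'],0,f['cx']],[0,f['fy'],f['cy']],[0,0,1.]])
    p=cv2.undistortPoints(np.array(uv,float).reshape(-1,1,2),K,np.array(f['dist'],float)).reshape(-1,2)
    d=np.c_[p[:,0],-p[:,1],-np.ones(len(p))]
    return d@np.array(f['rotation']).T
def onplane(f,uv,z):
    d=rays(f,uv); e=np.array(f['eye']); return e+d*((z-e[2])/d[:,2])[:,None]
def depth(f,uv):
    uv=np.array(uv).reshape(-1,2); d=rays(f,uv); i=uv.round().astype(int)
    return np.array(f['eye'])+d*f['z_map'][i[:,1],i[:,0]][:,None]
E
python3 - <<'E'
from rig import r
from h import *
a=[]
for n in ['scene','top']:
    f=grab(r,n); cv2.imwrite(f'pics/{n}0.png',cv2.resize(f['img'],(800,600))); print(n,f['eye'],f['rotation'])
print(r.sense())
E
```

```text
pics
scene [1251.2745015   181.72235552  916.35639424] [0.74020442 0.00583946 1.79174548]
top [ 419.76606393    1.23088089 1028.68796149] [ 0.14732646  0.02154372 -1.55024314]
{'clock': 0.1, 'qpos': array([ 1.29858471e+00,  3.53591514e-01,  1.63402967e+00, -9.29725757e-06,
        1.15518848e+00, -2.39345462e-03]), 'qvel': array([-0.00079764, -0.00070974, -0.00189445, -0.00152192,  0.00080967,
       -0.00054499]), 'joint_efforts': array([ 9.73922142e-04, -6.06356120e+01, -3.42819893e+01, -1.20267978e-04,
        3.95841314e-03, -4.79813070e-05]), 'eef_pos': array([166.54253903, 602.1996834 , 404.04161017]), 'tcp_rot': array([-3.14037562e+00,  5.58832543e-06,  2.87177826e+00]), 'contact_force': array([ 0.1905925 , -0.16319157, -0.20185264]), 'wrist_torque': array([-0.02187115, -0.03079079, -0.01189891]), 'grasp_force': 0.0, 'opening': 0.9993829578499517}
```

Run:
```python
s=open('h.py').read()
s=s.replace("    pickle.dump","    elif np.shape(f['rotation'])==(3,): f['rotation']=Ro.from_euler('xyz',f['rotation']).as_matrix()\n    pickle.dump")
open('h.py','w').write(s)
```

```text
(no output)
```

View pics/scene0.png

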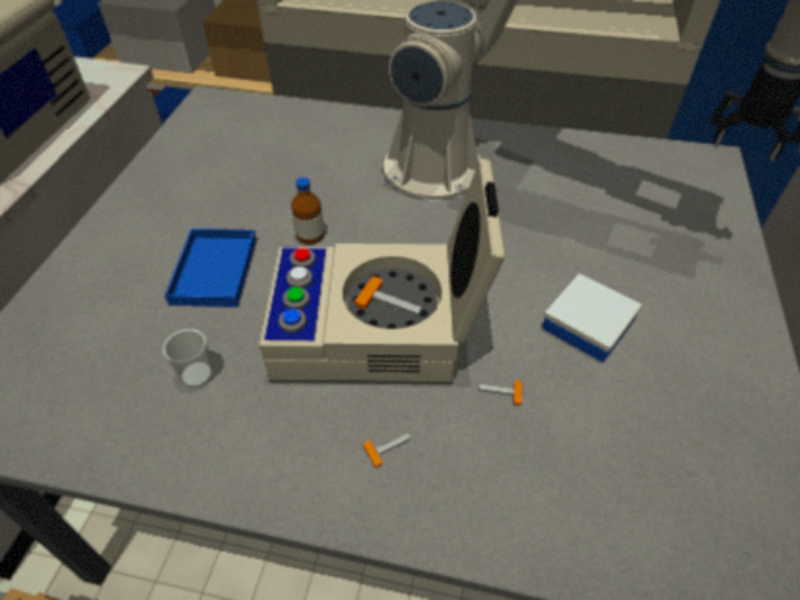

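View pics/top0.png

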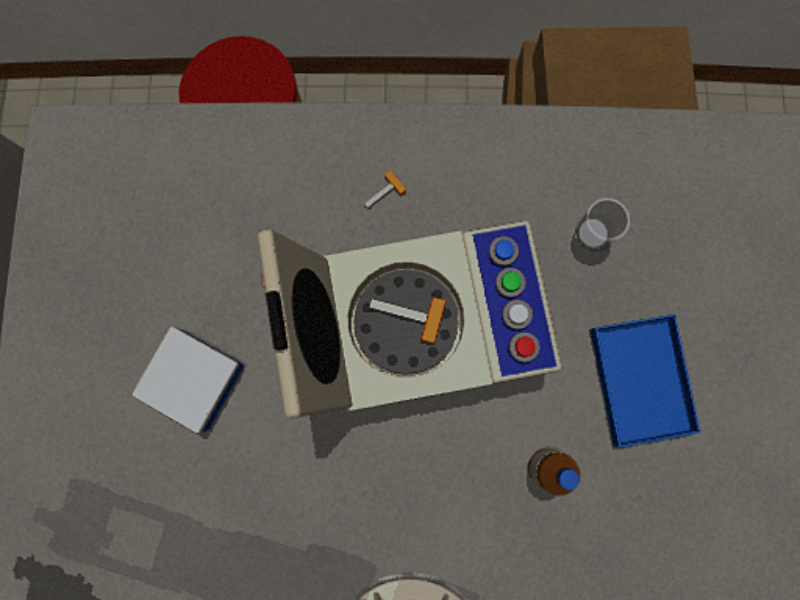

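The scene view shows three orange T-keys, in the 800x600 pictures: one inside the chamber (scene 385,295; top 405,312), and two smaller ones on the bench (scene 388,450 = top 385,190; scene 503,390, hidden behind the lid in top). I choose the one in the chamber, which is also the largest. In the top view the keys run blue (505,250), green (511,282), white (518,314), red (525,347), with the tray at (645,382). The lid is upright at about x 280.

```bash
cat > m.py <<'E'
from rig import r
from h import *
f=grab(r,'top'); img=f['img']; hsv=cv2.cvtColor(img,cv2.COLOR_BGR2HSV); S=512/800
def comp(mask,near,tol=40):
    n,l,st,c=cv2.connectedComponentsWithStats(mask.astype(np.uint8))
    b=[(np.hypot(*(c[i]-near))-0.0,i) for i in range(1,n) if st[i,4]>20]
    d,i=min(b); return l==i,c[i],st[i,4]
H,Sa,V=[hsv[...,i].astype(int) for i in range(3)]
P=lambda u,v:np.array([u,v])*S
ball={}
# key tops ~ z 125?
for n,u,m in [('blue',P(505,250),(H>100)&(H<118)&(Sa>120)&(V>130)),('green',P(511,282),(H>45)&(H<80)&(Sa>120)),('white',P(518,314),(Sa<60)&(V>130)),('red',P(525,347),((H<8)|(H>172))&(Sa>140))]:
    mm,c,a=comp(m,u); z=depth(f,c); ball[n]=c; print(n,c,a,z.round(1),onplane(f,c,126).round(1))
om=(H>5)&(H<20)&(Sa>150)&(V>100)
mm,c,a=comp(om,P(434,320)); pts=np.argwhere(mm)[:,::-1]
print('handle',c,a,depth(f,c).round(1),onplane(f,c,113).round(1))
bx=cv2.boxPoints(cv2.minAreaRect(pts.astype(np.float32))); print(onplane(f,bx,113).round(1))
roi=np.zeros_like(mm); cv2.circle(roi.view(np.uint8),(int(405*S),int(319*S)),33,1,-1)
ms,cs,a=comp((Sa<60)&(V>130)&roi,P(398,310)); print('shaft',cs,a,depth(f,cs).round(1),onplane(f,cs,109).round(1))
ps=np.argwhere(ms)[:,::-1]; bx=cv2.boxPoints(cv2.minAreaRect(ps.astype(np.float32))); print(onplane(f,bx,109).round(1))
tm=(H>100)&(H<125)&(Sa>120); mt,ct,a=comp(cv2.morphologyEx(tm.astype(np.uint8),cv2.MORPH_OPEN,np.ones((3,3))),P(645,382))
bx=cv2.boxPoints(cv2.minAreaRect(np.argwhere(mt)[:,::-1].astype(np.float32))); print('tray',onplane(f,bx,30).round(1), onplane(f,bx,30).mean(0))
for n,u in [('lidedge lip',P(276,320)),('lid corner',P(265,232)),('lid corner2',P(291,413)),('rimL',P(340,262)),('rim',P(470,350)),('rotor',P(400,340)),('deck',P(540,300)),('deckcorn',P(528,224)),('deckcorn2',P(559,369)),('bottle',P(569,479)),('beaker rim',P(608,200))]:
    print(n,depth(f,u).round(1))
cv2.imwrite('pics/crop.png',cv2.resize(img[140:250,160:370],None,fx=3.8,fy=3.8,interpolation=cv2.INTER_CUBIC))
E
python3 m.py
```

```text
blue [322.68269231 158.96153846] 104 [[ 641.5 -131.9  139.7]] [[ 644.9 -133.9  126. ]]
green [326.73015873 179.74603175] 126 [[ 591.4 -140.9  140.6]] [[ 594.2 -143.2  126. ]]
white [331.66964286 200.23214286] 112 [[ 543.4 -152.4  138.9]] [[ 545.2 -154.6  126. ]]
red [335.671875 221.359375] 128 [[ 493.9 -160.5  143.3]] [[ 495.3 -163.7  126. ]]
handle [277.07438017 204.31404959] 242 [[534.6 -26.1 115.1]] [[534.9 -26.1 113. ]]
[[504.1  -7.8 113. ]
 [570.7 -24.4 113. ]
 [565.6 -44.5 113. ]
 [499.1 -27.7 113. ]]
shaft [254.55497382 198.31937173] 191 [[548.8  28.2 110. ]] [[549.   28.2 109. ]]
[[553.8  72.1 109. ]
 [566.3  69.1 109. ]
 [544.1 -16.2 109. ]
 [531.8 -13.  109. ]]
tray [[ 534.3 -289.8   30. ]
 [ 565.9 -437.7   30. ]
 [ 365.6 -470.7   30. ]
 [ 336.7 -325.9   30. ]] [ 450.63521568 -381.01286433   30.        ]
lidedge lip [[502.7 163.8 335.4]]
lid corner [[612.2 186.2 322.2]]
lid corner2 [[395.2 144.7 318.5]]
rimL [[620.2 118.6 122.4]]
rim [[488.3 -82.5 119.1]]
rotor [[503.7  24.1  94.4]]
deck [[ 567.  -189.8  116.7]]
deckcorn [[ 687.5 -173.2  115.3]]
deckcorn2 [[ 462.1 -217.9  114.3]]
bottle [[ 304.5 -221.5  152.6]]
beaker rim [[ 739.  -310.3   87. ]]
```

View pics/crop.png

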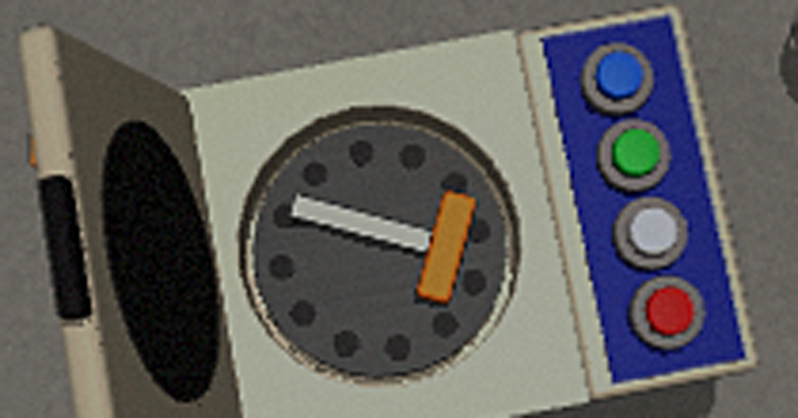

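The crop confirms the choice: a full-size key with a 69 mm handle, lying on the rotor. Its handle is at crop (445,248) and the shaft tip at (295,205). First I lift and turn.

{"op": "apply_moves", "data": {"deltas": [{"claw": -1,"delta_pos": [0,0,-2],"yaw": 0.18},{"claw": -1,"delta_pos": [0,0,-2],"yaw": 0.18},{"claw": -1,"delta_pos": [0,0,-2],"yaw": 0.18},{"claw": -1,"delta_pos": [0,0,-2],"yaw": 0.18},{"claw": -1,"delta_pos": [0,0,-2],"yaw": 0.18},{"claw": -1,"delta_pos": [0,0,-2],"yaw": 0.18},{"claw": -1,"delta_pos": [0,0,-2],"yaw": 0.18},{"claw": -1,"delta_pos": [0,0,-2],"yaw": 0.18}]}}

```text
clock: 1.15
eef_pos: [166.5, 602.3, 565.0]
tcp_rot: [-3.142, 0.001, 1.426]
contact_force: [-0.2, -0.0, -0.4]
opening: 1.0
grasp_force: 0.0
```

```bash
cat > g.py <<'E'
# usage: g.py x y [z yaw]: offset to target in tool axes (cm), and turn
import sys
from rig import r
from h import *
s=r.sense(); a=list(map(float,sys.argv[1:])); p=np.array(s['eef_pos']); R=Ro.from_euler('xyz',s['tcp_rot']).as_matrix()
t=np.array([a[0],a[1],a[2] if len(a)>2 else p[2]])
print('t',round(s['clock'],2),'pos',p.round(1),'rot',np.round(s['tcp_rot'],3),'F',np.round(s['contact_force'],1),'open',round(s['opening'],3),'q',np.round(s['qpos'],2))
if len(a)>3:
    y=s['tcp_rot'][2]; d=(a[3]-y+np.pi/2)%np.pi-np.pi/2; print('dyaw cmd',round(-d,3)); R2=Ro.from_euler('xyz',[np.pi,0,y+d]).as_matrix(); print('after turn cm',(R2.T@(t-p)/10).round(2))
print('now cm',(R.T@(t-p)/10).round(2))
E
python3 g.py 546 17 560 1.316
```

```text
t 1.15 pos [166.5 602.3 565. ] rot [-3.142e+00  1.000e-03  1.426e+00] F [-0.2 -0.  -0.4] open 1.0 q [ 1.3   0.25  1.43 -0.    1.47  1.44]
dyaw cmd 0.11
after turn cm [-47.08  51.47   0.5 ]
now cm [-52.44  46.     0.53]
```

{"op": "apply_moves", "data": {"deltas": [{"claw": -1,"delta_pos": [0,0,0],"yaw": 0.11},{"claw": -1,"delta_pos": [-3.9,4.3,0],"yaw": 0},{"claw": -1,"delta_pos": [-3.9,4.3,0],"yaw": 0},{"claw": -1,"delta_pos": [-3.9,4.3,0],"yaw": 0},{"claw": -1,"delta_pos": [-3.9,4.3,0],"yaw": 0},{"claw": -1,"delta_pos": [-3.9,4.3,0],"yaw": 0},{"claw": -1,"delta_pos": [-3.9,4.3,0],"yaw": 0},{"claw": -1,"delta_pos": [-3.9,4.3,0],"yaw": 0}]}}

```text
clock: 2.15
eef_pos: [391.6, 261.9, 564.7]
tcp_rot: [3.141, -0.0, 1.322]
contact_force: [0.7, 1.6, -0.2]
opening: 1.002
grasp_force: 0.0
```

```bash
python3 g.py 546 17 560 1.316
```

```text
t 2.15 pos [391.6 261.9 564.7] rot [ 3.141 -0.     1.322] F [ 0.7  1.6 -0.2] open 1.002 q [ 0.59 -0.02  1.73  0.    1.43  0.84]
dyaw cmd 0.006
after turn cm [-19.81  21.11   0.47]
now cm [-19.93  20.99   0.47]
```

{"op": "apply_moves", "data": {"deltas": [{"claw": -1,"delta_pos": [-4,4.2,0],"yaw": 0},{"claw": -1,"delta_pos": [-4,4.2,0],"yaw": 0},{"claw": -1,"delta_pos": [-4,4.2,0],"yaw": 0},{"claw": -1,"delta_pos": [-4,4.2,0],"yaw": 0},{"claw": -1,"delta_pos": [-3.5,3.9,0],"yaw": 0},{"claw": -1,"delta_pos": [0,0,5],"yaw": 0},{"claw": -1,"delta_pos": [0,0,5],"yaw": 0},{"claw": -1,"delta_pos": [0,0,2],"yaw": 0}]}}

```text
clock: 3.15
eef_pos: [542.6, 23.3, 441.3]
tcp_rot: [-3.137, 0.001, 1.321]
contact_force: [0.7, 0.0, 0.2]
opening: 0.999
grasp_force: 0.0
```

```bash
python3 g.py 546 17 275 1.316
cat > w.py <<'E'
from rig import r
from h import *
import sys
f=grab(r,'wrist'); img=f['img']; hsv=cv2.cvtColor(img,cv2.COLOR_BGR2HSV); H,Sa,V=[hsv[...,i].astype(int) for i in range(3)]
m=((H>5)&(H<20)&(Sa>150)&(V>80)).astype(np.uint8)
n,l,st,c=cv2.connectedComponentsWithStats(m); i=1+np.argmax(st[1:,4]); 
bx=cv2.boxPoints(cv2.minAreaRect(np.argwhere(l==i)[:,::-1].astype(np.float32)))
print('handle',c[i],st[i],depth(f,c[i]).round(1),onplane(f,c[i],113).round(1)); print(onplane(f,bx,113).round(1))
cv2.imwrite(f'pics/{sys.argv[1]}.png',img)
E
python3 w.py w1
```

```text
t 3.15 pos [542.6  23.3 441.3] rot [-3.137e+00  1.000e-03  1.321e+00] F [0.7 0.  0.2] open 0.999 q [0.04 0.19 1.77 0.   1.19 0.29]
dyaw cmd 0.005
after turn cm [-0.52  0.49 16.63]
now cm [-0.5   0.56 16.63]
handle [265.52363961 213.37734166] [ 234  203   61   22 1121] [[537.3 -23.9 113.5]] [[537.3 -24.1 113. ]]
[[505.3  -2.8 113. ]
 [572.  -19.6 113. ]
 [566.5 -45.5 113. ]
 [498.1 -28.3 113. ]]
```

View pics/w1.png

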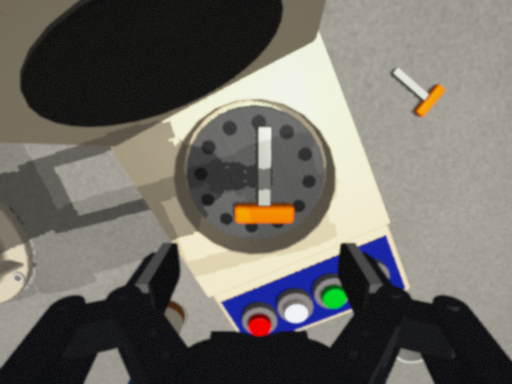

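The wrist view shows the key upright in the image, with the shaft from (265,127) to (264,205), so the grasp yaw matches. Next I refine the shaft line.

Run:
```python
from h import *
f=pickle.load(open('wrist.pkl','rb')); p=onplane(f,[[265,128],[264.5,204]],109); d=p[0]-p[1]
print(p.round(1),np.arctan2(d[1],d[0])); h=np.array([536.2,-25]); u=d[:2]/np.linalg.norm(d[:2]); print(np.linalg.norm(d),h+45*u, p[0,:2]-56*u)
```

```text
[[559.9  70.1 109. ]
 [538.6 -14.1 109. ]] 1.3227170126628736
86.78745085330566 [547.24941374  18.62236188] [546.17788401  15.79005105]
```

{"op": "apply_moves", "data": {"deltas": [{"claw": -1,"delta_pos": [-0.5,0.55,3],"yaw": 0},{"claw": -1,"delta_pos": [0,0,4],"yaw": 0},{"claw": -1,"delta_pos": [0,0,4],"yaw": 0},{"claw": -1,"delta_pos": [0,0,3],"yaw": 0},{"claw": -1,"delta_pos": [0,0,1.5],"yaw": 0},{"claw": -1,"delta_pos": [0,0,0],"yaw": 0}]}}

```text
clock: 3.95
eef_pos: [547.7, 17.5, 289.5]
tcp_rot: [-3.141, 0.0, 1.322]
contact_force: [-0.5, 0.4, 0.1]
opening: 0.999
grasp_force: 0.0
```

```bash
python3 g.py 546.7 17 270 1.32
```

```text
t 3.95 pos [547.7  17.5 289.5] rot [-3.141  0.     1.322] F [-0.5  0.4  0.1] open 0.999 q [ 0.03  0.38  1.9  -0.    0.87  0.28]
dyaw cmd 0.002
after turn cm [-0.07 -0.09  1.95]
now cm [-0.07 -0.09  1.95]
```

{"op": "apply_moves", "data": {"deltas": [{"claw": -0.5,"delta_pos": [0,-0.1,1],"yaw": 0},{"claw": -0.2,"delta_pos": [0,0,0.9],"yaw": 0},{"claw": 1,"delta_pos": [0,0,0],"yaw": 0},{"claw": 1,"delta_pos": [0,0,0],"yaw": 0},{"claw": 1,"delta_pos": [0,0,0],"yaw": 0},{"claw": 1,"delta_pos": [0,0,0],"yaw": 0},{"claw": 1,"delta_pos": [0,0,0],"yaw": 0}], "grip_force": 60}}

```text
clock: 4.82
eef_pos: [547.0, 17.7, 271.1]
tcp_rot: [3.141, -0.0, 1.322]
contact_force: [-0.6, -0.1, 5.4]
opening: 0.147
grasp_force: 60.1
```

{"op": "apply_moves", "data": {"deltas": [{"claw": 1,"delta_pos": [0,0,-1],"yaw": 0},{"claw": 1,"delta_pos": [0,0,-2],"yaw": 0},{"claw": 1,"delta_pos": [0,0,-3],"yaw": 0},{"claw": 1,"delta_pos": [0,0,-4],"yaw": 0},{"claw": 1,"delta_pos": [0,0,-4],"yaw": 0},{"claw": 1,"delta_pos": [0,0,0],"yaw": 0}]}}

```text
clock: 5.58
eef_pos: [547.4, 17.7, 414.0]
tcp_rot: [3.136, -0.002, 1.322]
contact_force: [0.1, -0.3, -3.0]
opening: 0.146
grasp_force: 59.3
```

```bash
python3 g.py 450.6 -381 400 0.163; python3 w.py w2
```

```text
t 5.58 pos [547.4  17.7 414. ] rot [ 3.136e+00 -2.000e-03  1.322e+00] F [ 0.1 -0.3 -3. ] open 0.146 q [0.03 0.22 1.79 0.   1.12 0.28]
dyaw cmd 1.159
after turn cm [-16.02  37.77   1.4 ]
now cm [-41.03   0.44   1.34]
handle [258.51777575 320.64721969] [ 239  305   40   32 1097] [[538.2 -22.4 255.4]] [[ 505.4 -154.5  113. ]]
[[ 488.6 -125.7  113. ]
 [ 533.8 -137.3  113. ]
 [ 523.1 -184.4  113. ]
 [ 475.7 -172.2  113. ]]
```

{"op": "apply_moves", "data": {"deltas": [{"claw": 1,"delta_pos": [-4,0,0],"yaw": 0},{"claw": 1,"delta_pos": [-5.5,0,0],"yaw": 0},{"claw": 1,"delta_pos": [-5.5,0,0],"yaw": 0},{"claw": 1,"delta_pos": [-5.5,0,0],"yaw": 0},{"claw": 1,"delta_pos": [-5.5,0.2,0],"yaw": 0},{"claw": 1,"delta_pos": [-5.5,0.2,0],"yaw": 0},{"claw": 1,"delta_pos": [-5.5,0,0],"yaw": 0},{"claw": 1,"delta_pos": [-4,0,0],"yaw": 0}]}}

```text
clock: 6.62
eef_pos: [448.2, -382.4, 408.7]
tcp_rot: [-3.139, -0.001, 1.321]
contact_force: [0.1, -0.2, -2.3]
opening: 0.143
grasp_force: 59.3
```

{"op": "apply_moves", "data": {"deltas": [{"claw": 1,"delta_pos": [0,0,1],"yaw": 0.12},{"claw": 1,"delta_pos": [0,0,2],"yaw": 0.15},{"claw": 1,"delta_pos": [0,0,2],"yaw": 0.15},{"claw": 1,"delta_pos": [0,0,2],"yaw": 0.15},{"claw": 1,"delta_pos": [0,0,2],"yaw": 0.15},{"claw": 1,"delta_pos": [0,0,2],"yaw": 0.15},{"claw": 1,"delta_pos": [0,0,1],"yaw": 0.15},{"claw": 1,"delta_pos": [0,0,0],"yaw": 0.14}]}}

```text
clock: 7.62
eef_pos: [448.5, -379.7, 287.7]
tcp_rot: [-3.138, 0.003, 0.157]
contact_force: [-0.2, -0.9, -2.0]
opening: 0.146
grasp_force: 59.2
```

```bash
python3 g.py 450.6 -381 185 0.163
python3 - <<'E'
from rig import r
from h import *
f=grab(r,'top'); a=f['img'][170:310,330:490]
w=grab(r,'wrist')
cv2.imwrite('pics/t2.png',np.hstack([cv2.resize(a,(400,350)),cv2.resize(w['img'],(400,350))]))
E
```

```text
t 7.62 pos [ 448.5 -379.7  287.7] rot [-3.138e+00  3.000e-03  1.570e-01] F [-0.2 -0.9 -2. ] open 0.146 q [-0.71  0.43  1.81 -0.    0.91  0.71]
dyaw cmd -0.006
after turn cm [ 0.19  0.16 10.27]
now cm [ 0.22  0.2  10.27]
```

View pics/t2.png

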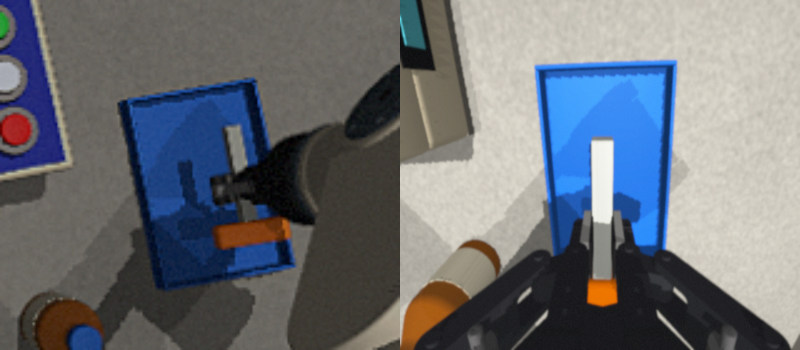

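The left half (top view) shows the key held over the tray, aligned with its long side. The right half (wrist) shows the shaft centred in the tray at about (602,200). Next I lower it.

{"op": "apply_moves", "data": {"deltas": [{"claw": 1,"delta_pos": [0.2,0.2,3],"yaw": 0},{"claw": 1,"delta_pos": [0,0,3],"yaw": 0},{"claw": 1,"delta_pos": [0,0,2.5],"yaw": 0},{"claw": 1,"delta_pos": [0,0,1.5],"yaw": 0},{"claw": 1,"delta_pos": [0,0,0.3],"yaw": 0},{"claw": 1,"delta_pos": [0,0,0],"yaw": 0}]}}

```text
clock: 8.48
eef_pos: [452.0, -382.5, 188.0]
tcp_rot: [3.141, -0.0, 0.162]
contact_force: [-1.4, -0.2, -2.5]
opening: 0.143
grasp_force: 59.2
```

{"op": "apply_moves", "data": {"deltas": [{"claw": 1,"delta_pos": [0,0,0.3],"yaw": 0},{"claw": 1,"delta_pos": [0,0,0.2],"yaw": 0},{"claw": 1,"delta_pos": [0,0,0.15],"yaw": 0},{"claw": 1,"delta_pos": [0,0,0],"yaw": 0}]}}

```text
clock: 8.98
eef_pos: [451.8, -382.3, 181.2]
tcp_rot: [-3.142, 0.0, 0.162]
contact_force: [0.2, -0.1, -1.9]
opening: 0.145
grasp_force: 59.2
```

{"op": "apply_moves", "data": {"deltas": [{"claw": 1,"delta_pos": [0,0,0.15],"yaw": 0},{"claw": 1,"delta_pos": [0,0,0],"yaw": 0}]}}

```text
clock: 9.22
eef_pos: [451.9, -382.4, 180.1]
tcp_rot: [3.141, -0.0, 0.162]
contact_force: [-1.8, 0.4, 4.2]
opening: 0.144
grasp_force: 60.0
```

Contact. Now release gently, then rise.

{"op": "apply_moves", "data": {"deltas": [{"claw": 0.6,"delta_pos": [0,0,0],"yaw": 0},{"claw": 0.4,"delta_pos": [0,0,0],"yaw": 0},{"claw": 0.2,"delta_pos": [0,0,0],"yaw": 0},{"claw": 0.2,"delta_pos": [0,0,-1],"yaw": 0},{"claw": 0.2,"delta_pos": [0,0,-3],"yaw": 0},{"claw": 0.2,"delta_pos": [0,0,-5],"yaw": 0},{"claw": 0.2,"delta_pos": [0,0,-5],"yaw": 0},{"claw": 1,"delta_pos": [0,0,-5],"yaw": 0}]}}

```text
clock: 10.22
eef_pos: [451.6, -382.1, 372.1]
tcp_rot: [3.141, -0.0, 0.162]
contact_force: [-0.2, -1.1, -0.1]
opening: 0.205
grasp_force: 0.0
```

{"op": "apply_moves", "data": {"deltas": [{"claw": 1,"delta_pos": [0,0,-5],"yaw": 0},{"claw": 1,"delta_pos": [0,0,-5],"yaw": 0},{"claw": 1,"delta_pos": [0,0,-5],"yaw": 0},{"claw": 1,"delta_pos": [0,0,-5],"yaw": 0}]}}

```text
clock: 10.72
eef_pos: [451.3, -381.8, 572.2]
tcp_rot: [3.141, -0.001, 0.162]
contact_force: [0.5, -0.6, -0.2]
opening: -0.005
grasp_force: 0.0
```

```bash
python3 w.py w3; python3 g.py 495 225 560 1.7
python3 - <<'E'
from rig import r
from h import *
f=grab(r,'top'); S=.64
for n,u in [('lip',(276,320)),('lidL',(265,232)),('lidR',(291,413))]: print(n,depth(f,np.array(u)*S).round(1))
E
```

```text
handle [158.72139303 213.52736318] [140 199  36  34 804] [[ 321.7 -233.3  111.9]] [[ 322.3 -233.7  113. ]]
[[ 311.3 -194.8  113. ]
 [ 361.3 -224.5  113. ]
 [ 332.9 -270.8  113. ]
 [ 280.8 -242.1  113. ]]
t 10.78 pos [ 451.7 -382.2  579.6] rot [ 3.134 -0.007  0.162] F [-0.3 -0.7  5.5] open -0.001 q [-0.7   0.18  1.48  0.    1.47  0.7 ]
dyaw cmd -1.538
after turn cm [59.66 12.11  1.96]
now cm [ 14.04 -59.24   1.59]
lip [[502.6 163.6 336.2]]
lidL [[612.4 186.4 321.2]]
lidR [[395.3 143.9 322.3]]
```

View pics/w3.png

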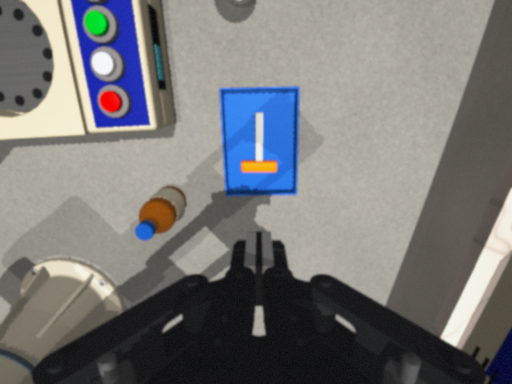

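The key lies flat in the tray: wrist view, shaft at (259,135) and handle at (259,167). Next I go over and behind the lid with the fingers shut.

{"op": "apply_moves", "data": {"deltas": [{"claw": 1,"delta_pos": [1.3,-4.5,0],"yaw": -0.03},{"claw": 1,"delta_pos": [1.3,-5.7,0],"yaw": 0},{"claw": 1,"delta_pos": [1.3,-5.7,0],"yaw": 0},{"claw": 1,"delta_pos": [1.3,-5.7,0],"yaw": 0},{"claw": 1,"delta_pos": [1.3,-5.7,0],"yaw": 0},{"claw": 1,"delta_pos": [1.3,-5.7,0],"yaw": 0},{"claw": 1,"delta_pos": [1.3,-5.7,0],"yaw": 0},{"claw": 1,"delta_pos": [1.3,-5.7,0],"yaw": 0}]}}

```text
clock: 11.82
eef_pos: [469.9, 75.0, 569.8]
tcp_rot: [3.141, -0.001, 0.192]
contact_force: [0.2, -0.7, 0.7]
opening: 0.002
grasp_force: 0.0
```

```bash
python3 g.py 493 238 473 0.191
```

```text
t 11.82 pos [469.9  75.  569.8] rot [ 3.141e+00 -1.000e-03  1.920e-01] F [ 0.2 -0.7  0.7] open 0.002 q [ 0.16 -0.01  1.71 -0.    1.44  1.53]
dyaw cmd 0.001
after turn cm [  5.36 -15.56   9.68]
now cm [  5.36 -15.56   9.68]
```

{"op": "apply_moves", "data": {"deltas": [{"claw": 1,"delta_pos": [1.4,-4,0],"yaw": 0},{"claw": 1,"delta_pos": [1.4,-4,0],"yaw": 0},{"claw": 1,"delta_pos": [1.3,-4,0],"yaw": 0},{"claw": 1,"delta_pos": [1.3,-4,0],"yaw": 0},{"claw": 1,"delta_pos": [0,0,3],"yaw": 0},{"claw": 1,"delta_pos": [0,0,4],"yaw": 0},{"claw": 1,"delta_pos": [0,0,2.7],"yaw": 0},{"claw": 1,"delta_pos": [0,0,0],"yaw": 0}]}}

```text
clock: 12.82
eef_pos: [492.4, 240.2, 470.8]
tcp_rot: [3.14, 0.004, 0.192]
contact_force: [-0.7, -0.3, 0.7]
opening: 0.0
grasp_force: 0.0
```

```bash
python3 g.py 493 238 473 0.191
python3 - <<'E'
import numpy as np
# finger tip (vertical finger half thickness ~12 along push): tip touches outer face at radius rho: list fwd,z
for th in np.arange(1.8,-.05,-.2):
    for rho in (190,):
        print(round(th,1),'fwd',round(rho*np.cos(th)-22*np.sin(th)),'z',round(121+rho*np.sin(th)+22*np.cos(th)))
E
```

```text
t 12.82 pos [492.4 240.2 470.8] rot [3.14  0.004 0.192] F [-0.7 -0.3  0.7] open 0.0 q [ 0.45  0.17  1.72 -0.    1.25  1.83]
dyaw cmd 0.001
after turn cm [ 0.02  0.23 -0.22]
now cm [ 0.01  0.23 -0.22]
1.8 fwd -65 z 301
1.6 fwd -28 z 310
1.4 fwd 11 z 312
1.2 fwd 48 z 306
1.0 fwd 84 z 293
0.8 fwd 117 z 273
0.6 fwd 144 z 246
0.4 fwd 166 z 215
0.2 fwd 182 z 180
0.0 fwd 190 z 143
```

{"op": "apply_moves", "data": {"deltas": [{"claw": 1,"delta_pos": [0,2,0],"yaw": 0},{"claw": 1,"delta_pos": [0,2,0],"yaw": 0},{"claw": 1,"delta_pos": [0,2,0],"yaw": 0},{"claw": 1,"delta_pos": [0,2,0],"yaw": 0},{"claw": 1,"delta_pos": [0,2,0],"yaw": 0},{"claw": 1,"delta_pos": [0,2,0],"yaw": 0},{"claw": 1,"delta_pos": [0,2,0],"yaw": 0},{"claw": 1,"delta_pos": [0,2,0],"yaw": 0}]}}

```text
clock: 13.82
eef_pos: [523.7, 82.0, 472.2]
tcp_rot: [-3.141, 0.001, 0.191]
contact_force: [-0.2, 2.9, -1.5]
opening: 0.002
grasp_force: 1.2
```

```bash
python3 g.py 493 238 473 0.191
python3 - <<'E'
from rig import r
from h import *
f=grab(r,'scene'); cv2.imwrite('pics/s3.png',cv2.resize(f['img'][60:300,130:450],(640,480)))
E
```

```text
t 13.82 pos [523.7  82.  472.2] rot [-3.141e+00  1.000e-03  1.910e-01] F [-0.2  2.9 -1.5] open 0.002 q [0.15 0.14 1.76 0.   1.24 1.53]
dyaw cmd 0.0
after turn cm [ -0.05 -15.9   -0.08]
now cm [ -0.04 -15.9   -0.08]
```

View pics/s3.png

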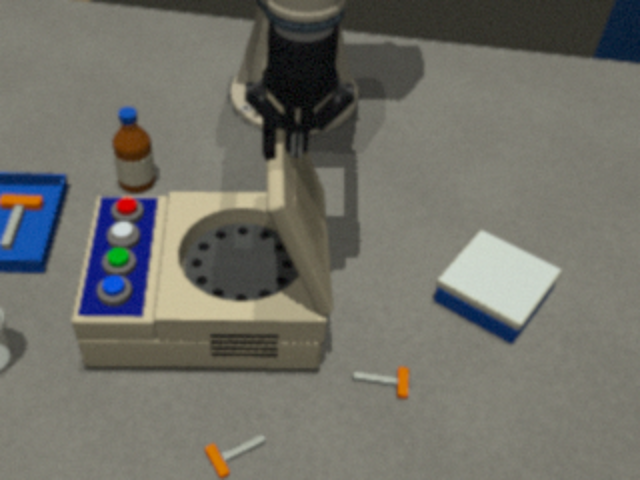

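The scene crop shows the lid swung past vertical, with the fingers at its outer face near (290,140). The key lies in the tray at (20,215). I follow the lid down along the arc.

{"op": "apply_moves", "data": {"deltas": [{"claw": 1,"delta_pos": [0,2,0.6],"yaw": 0},{"claw": 1,"delta_pos": [0,2,0.8],"yaw": 0},{"claw": 1,"delta_pos": [0,3,2.3],"yaw": 0},{"claw": 1,"delta_pos": [0,2.5,2.7],"yaw": 0},{"claw": 1,"delta_pos": [0,2,3],"yaw": 0},{"claw": 1,"delta_pos": [0,1,3],"yaw": 0},{"claw": 1,"delta_pos": [0,0,2],"yaw": 0},{"claw": 1,"delta_pos": [0,0,0],"yaw": 0}]}}

```text
clock: 14.88
eef_pos: [546.7, -40.0, 326.9]
tcp_rot: [-3.141, 0.004, 0.191]
contact_force: [0.2, 0.4, 0.3]
opening: -0.001
grasp_force: 0.0
```

```bash
python3 g.py 549 -50 316 0.191
```

```text
t 14.88 pos [546.7 -40.  326.9] rot [-3.141  0.004  0.191] F [0.2 0.4 0.3] open -0.001 q [-0.08  0.33  1.87 -0.    0.95  1.3 ]
dyaw cmd 0.0
after turn cm [0.03 1.02 1.09]
now cm [0.04 1.02 1.09]
```

{"op": "apply_moves", "data": {"deltas": [{"claw": 1,"delta_pos": [0,0,0.6],"yaw": 0},{"claw": 1,"delta_pos": [0,0,0.5],"yaw": 0},{"claw": 1,"delta_pos": [0,0,0.2],"yaw": 0},{"claw": 1,"delta_pos": [0,0,0],"yaw": 0}]}}

```text
clock: 15.38
eef_pos: [547.7, -39.2, 316.4]
tcp_rot: [3.141, -0.001, 0.192]
contact_force: [-1.2, -1.4, 4.8]
opening: -0.001
grasp_force: 2.5
```

{"op": "apply_moves", "data": {"deltas": [{"claw": 1,"delta_pos": [0,0,0.2],"yaw": 0},{"claw": 1,"delta_pos": [0,0,0.1],"yaw": 0},{"claw": 1,"delta_pos": [0,0,0],"yaw": 0}]}}

```text
clock: 15.75
eef_pos: [547.7, -39.2, 316.2]
tcp_rot: [3.141, -0.002, 0.192]
contact_force: [-11.9, 0.1, 34.4]
opening: 0.003
grasp_force: 17.3
```

```bash
python3 g.py 549 -50 316 0.191
```

```text
t 15.75 pos [547.7 -39.2 316.2] rot [ 3.141e+00 -2.000e-03  1.920e-01] F [-11.9   0.1  34.4] open 0.003 q [-0.07  0.34  1.88 -0.    0.92  1.3 ]
dyaw cmd 0.001
after turn cm [-0.08  1.09  0.02]
now cm [-0.08  1.09  0.02]
```

The lid is hard against its stop at tip z 143. I rise and go above the blue key for a close check.

{"op": "apply_moves", "data": {"deltas": [{"claw": 1,"delta_pos": [0,0,-3],"yaw": 0},{"claw": 1,"delta_pos": [0,0,-5],"yaw": 0},{"claw": 1,"delta_pos": [2.5,3.7,0],"yaw": 0},{"claw": 1,"delta_pos": [2.5,3.7,0],"yaw": 0},{"claw": 1,"delta_pos": [2.5,3.6,0],"yaw": 0},{"claw": 1,"delta_pos": [0,0,0],"yaw": 0}]}}

```text
clock: 16.5
eef_pos: [643.5, -134.6, 392.5]
tcp_rot: [3.141, -0.001, 0.19]
contact_force: [-1.3, -0.1, 0.3]
opening: 0.003
grasp_force: 0.0
```

```bash
python3 g.py 643 -133 320 0.191
python3 - <<'E'
from rig import r
from h import *
out=[]
for n in ('top','wrist'):
    f=grab(r,n); img=f['img']; out.append(img if n=='wrist' else cv2.resize(img[130:256,150:380],(512,280)))
    hsv=cv2.cvtColor(img,cv2.COLOR_BGR2HSV); H,Sa,V=[hsv[...,i].astype(int) for i in range(3)]
    for k,m in [('blue',(H>100)&(H<114)&(Sa>120)&(V>130)),('green',(H>45)&(H<80)&(Sa>120)),('white',(Sa<50)&(V>140)),('red',((H<8)|(H>172))&(Sa>140))]:
        c_,l,st,c=cv2.connectedComponentsWithStats(m.astype(np.uint8))
        for i in range(1,c_):
            if st[i,4]>40:
                p=onplane(f,c[i],140)[0]
                if 450<p[0]<690 and -190<p[1]<-100: print(n,k,c[i].round(),st[i,4],p.round(1),depth(f,c[i]).round(1))
cv2.imwrite('pics/k.png',cv2.resize(np.vstack(out),None,fx=.9,fy=.9))
E
```

```text
t 16.5 pos [ 643.5 -134.6  392.5] rot [ 3.141e+00 -1.000e-03  1.900e-01] F [-1.3 -0.1  0.3] open 0.003 q [-0.21  0.41  1.57 -0.    1.16  1.17]
dyaw cmd -0.001
after turn cm [-0.02 -0.16  7.25]
now cm [-0.03 -0.17  7.25]
wrist blue [257. 196.] 861 [ 643.9 -131.9  140. ] [[ 643.  -132.1  137.2]]
wrist white [238. 171.] 1739 [ 662.2 -112.3  140. ] [[ 655.5 -111.6  115.1]]
wrist white [261. 177.] 199 [ 660.9 -131.9  140. ] [[ 657.2 -132.7  126.9]]
wrist white [304. 251.] 186 [ 600.1 -183.7  140. ] [[ 585.8 -191.4  114. ]]
wrist red [258. 327.] 264 [ 505.6 -160.1  140. ] [[ 502.3 -160.8  136.6]]
```

View pics/k.png

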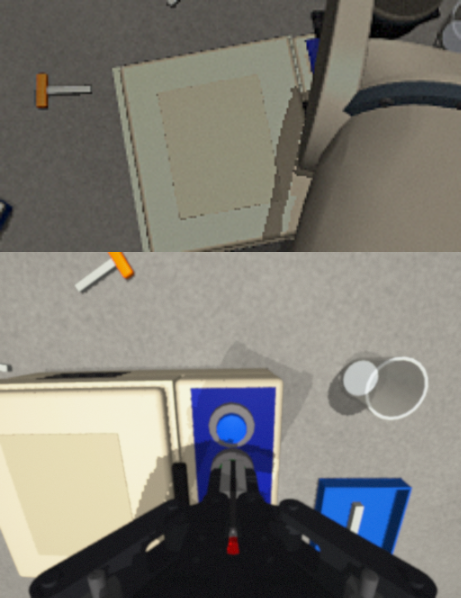

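The lid is flat shut in both views. The blue key is at wrist (230,428) in this picture, i.e. world (643.3, -132.5), top at about 138. I press it now.

{"op": "apply_moves", "data": {"deltas": [{"claw": 1,"delta_pos": [0,-0.2,3],"yaw": 0},{"claw": 1,"delta_pos": [0,0,3],"yaw": 0},{"claw": 1,"delta_pos": [0,0,1.4],"yaw": 0},{"claw": 1,"delta_pos": [0,0,0.3],"yaw": 0},{"claw": 1,"delta_pos": [0,0,0.2],"yaw": 0},{"claw": 1,"delta_pos": [0,0,0],"yaw": 0}]}}

```text
clock: 17.35
eef_pos: [642.0, -130.9, 314.6]
tcp_rot: [3.141, -0.001, 0.192]
contact_force: [0.6, -0.3, -0.7]
opening: 0.002
grasp_force: 0.0
```

{"op": "apply_moves", "data": {"deltas": [{"claw": 1,"delta_pos": [0.1,0.1,0.3],"yaw": 0},{"claw": 1,"delta_pos": [0,0,0.3],"yaw": 0},{"claw": 1,"delta_pos": [0,0,0],"yaw": 0}]}}

```text
clock: 17.73
eef_pos: [643.3, -131.8, 308.0]
tcp_rot: [3.141, -0.001, 0.192]
contact_force: [1.1, -0.1, 4.4]
opening: -0.001
grasp_force: 1.8
```

{"op": "apply_moves", "data": {"deltas": [{"claw": 1,"delta_pos": [0,0,0.2],"yaw": 0},{"claw": 1,"delta_pos": [0,0,0.2],"yaw": 0},{"claw": 1,"delta_pos": [0,0,0],"yaw": 0}]}}

```text
clock: 18.1
eef_pos: [643.3, -131.8, 305.7]
tcp_rot: [3.141, -0.002, 0.192]
contact_force: [-3.5, 0.9, 17.7]
opening: 0.003
grasp_force: 9.1
```

Bottomed: 17.7 N, and the tip stops 6 mm below the key top. I release and go to white, 100 mm along -x of the tool.

{"op": "apply_moves", "data": {"deltas": [{"claw": 1,"delta_pos": [0,0,-2],"yaw": 0},{"claw": 1,"delta_pos": [0,0,-3],"yaw": 0},{"claw": 1,"delta_pos": [-3,0,0],"yaw": 0},{"claw": 1,"delta_pos": [-4,0,0],"yaw": 0},{"claw": 1,"delta_pos": [-3,0.1,0],"yaw": 0},{"claw": 1,"delta_pos": [0,0,2],"yaw": 0},{"claw": 1,"delta_pos": [0,0,1.8],"yaw": 0},{"claw": 1,"delta_pos": [0,0,0],"yaw": 0}]}}

```text
clock: 19.1
eef_pos: [544.5, -151.5, 314.1]
tcp_rot: [-3.14, 0.003, 0.192]
contact_force: [-0.7, 0.2, 0.3]
opening: -0.0
grasp_force: 0.0
```

```bash
python3 g.py 545 -152 305 0.191
```

```text
t 19.1 pos [ 544.5 -151.5  314.1] rot [-3.14e+00  3.00e-03  1.92e-01] F [-0.7  0.2  0.3] open -0.0 q [-0.27  0.37  1.84 -0.    0.94  1.1 ]
dyaw cmd 0.001
after turn cm [0.04 0.06 0.91]
now cm [0.04 0.06 0.91]
```

{"op": "apply_moves", "data": {"deltas": [{"claw": 1,"delta_pos": [0,0,0.3],"yaw": 0},{"claw": 1,"delta_pos": [0,0,0],"yaw": 0}]}}

```text
clock: 19.35
eef_pos: [545.3, -151.7, 312.8]
tcp_rot: [3.142, -0.0, 0.192]
contact_force: [-0.5, 0.3, 0.4]
opening: -0.002
grasp_force: 0.0
```

{"op": "apply_moves", "data": {"deltas": [{"claw": 1,"delta_pos": [0,0,0.3],"yaw": 0},{"claw": 1,"delta_pos": [0,0,0],"yaw": 0}]}}

```text
clock: 19.6
eef_pos: [545.3, -151.8, 310.0]
tcp_rot: [3.141, -0.001, 0.192]
contact_force: [1.1, 0.6, 3.0]
opening: 0.002
grasp_force: 1.2
```

{"op": "apply_moves", "data": {"deltas": [{"claw": 1,"delta_pos": [0,0,0.3],"yaw": 0},{"claw": 1,"delta_pos": [0,0,0],"yaw": 0}]}}

```text
clock: 19.85
eef_pos: [545.3, -151.8, 306.9]
tcp_rot: [3.141, -0.001, 0.192]
contact_force: [1.8, 0.8, 4.7]
opening: 0.003
grasp_force: 2.1
```

{"op": "apply_moves", "data": {"deltas": [{"claw": 1,"delta_pos": [0,0,0.2],"yaw": 0},{"claw": 1,"delta_pos": [0,0,0.15],"yaw": 0},{"claw": 1,"delta_pos": [0,0,0],"yaw": 0}]}}

```text
clock: 20.23
eef_pos: [545.3, -151.8, 305.5]
tcp_rot: [3.141, -0.001, 0.192]
contact_force: [-5.9, 2.7, 26.9]
opening: -0.001
grasp_force: 13.4
```

White has bottomed. Next, green (+50 mm).

{"op": "apply_moves", "data": {"deltas": [{"claw": 1,"delta_pos": [0,0,-2],"yaw": 0},{"claw": 1,"delta_pos": [0,0,-3],"yaw": 0},{"claw": 1,"delta_pos": [2.5,0,0],"yaw": 0},{"claw": 1,"delta_pos": [2.5,0,0],"yaw": 0},{"claw": 1,"delta_pos": [0,0,0],"yaw": 0},{"claw": 1,"delta_pos": [0,0,2],"yaw": 0},{"claw": 1,"delta_pos": [0,0,2],"yaw": 0},{"claw": 1,"delta_pos": [0,0,0],"yaw": 0}]}}

```text
clock: 21.22
eef_pos: [592.5, -142.2, 311.6]
tcp_rot: [-3.14, 0.004, 0.192]
contact_force: [-1.7, -0.2, 2.3]
opening: -0.004
grasp_force: 0.8
```

```bash
python3 g.py 594 -142 305 0.191
```

```text
t 21.23 pos [ 592.5 -142.2  311.6] rot [-3.14   0.004  0.192] F [-1.7 -0.2  2.3] open -0.004 q [-0.24  0.43  1.75 -0.    0.97  1.14]
dyaw cmd 0.001
after turn cm [0.15 0.01 0.66]
now cm [0.15 0.01 0.66]
```

{"op": "apply_moves", "data": {"deltas": [{"claw": 1,"delta_pos": [0,0,0.2],"yaw": 0},{"claw": 1,"delta_pos": [0,0,0.2],"yaw": 0},{"claw": 1,"delta_pos": [0,0,0.2],"yaw": 0},{"claw": 1,"delta_pos": [0,0,0.1],"yaw": 0},{"claw": 1,"delta_pos": [0,0,0],"yaw": 0}]}}

```text
clock: 21.85
eef_pos: [594.0, -142.3, 306.4]
tcp_rot: [3.141, 0.0, 0.192]
contact_force: [-2.7, -1.0, 4.9]
opening: 0.003
grasp_force: 2.3
```

{"op": "apply_moves", "data": {"deltas": [{"claw": 1,"delta_pos": [0,0,0.15],"yaw": 0},{"claw": 1,"delta_pos": [0,0,0.1],"yaw": 0},{"claw": 1,"delta_pos": [0,0,0],"yaw": 0}]}}

```text
clock: 22.22
eef_pos: [594.1, -142.4, 305.7]
tcp_rot: [3.141, -0.001, 0.192]
contact_force: [-8.8, 0.1, 22.0]
opening: 0.001
grasp_force: 10.9
```

{"op": "apply_moves", "data": {"deltas": [{"claw": 1,"delta_pos": [0,0,-2],"yaw": 0},{"claw": 1,"delta_pos": [0,0,-4],"yaw": 0},{"claw": 1,"delta_pos": [0,0,-5],"yaw": 0},{"claw": 1,"delta_pos": [0,0,-5],"yaw": 0},{"claw": 1,"delta_pos": [0,0,-4],"yaw": 0},{"claw": 1,"delta_pos": [0,0,0],"yaw": 0}]}}

```text
clock: 22.98
eef_pos: [594.8, -142.2, 507.3]
tcp_rot: [3.139, -0.006, 0.192]
contact_force: [0.5, 0.4, -0.3]
opening: 0.002
grasp_force: 0.0
```

Run:
```python
from rig import r
from h import *
f=grab(r,'scene'); cv2.imwrite('pics/end.png',cv2.resize(f['img'],(800,600)))
```

```text
(no output)
```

View pics/end.png

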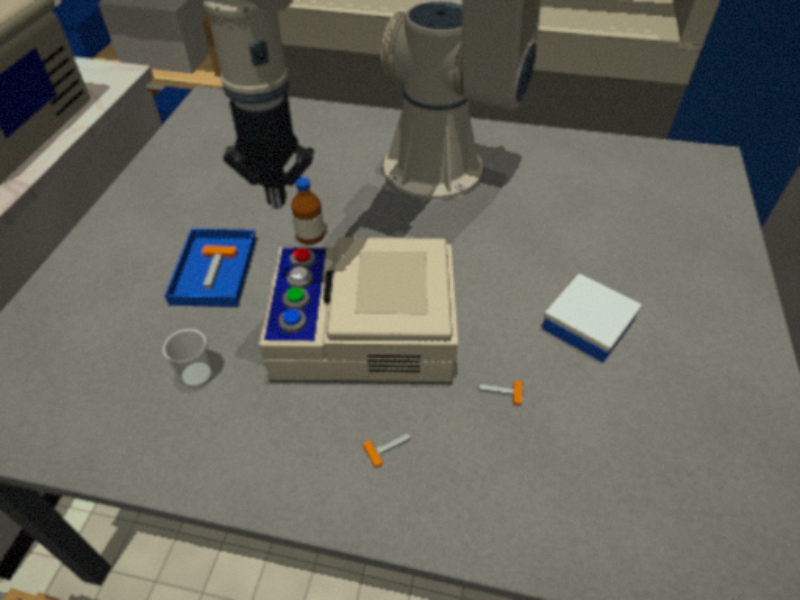

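The final view shows the lid shut, the rotor key flat in the tray at (217,262), the four keys up, and the bottle, beaker and box where they were. I hand in.

```bash
python3 -c "
from rig import r
print(r.sign_off())"
```

```text
the job is handed in; nothing more can be done
None
```

The job is handed in at about 23 s: the rotor key lies flat in the blue tray, the lid is shut, and blue, white and green were each pressed to the stop and released in that order; red was not pressed, and the bottle, beaker and storage box stand where they were.

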